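# Focus the loupe and hold the lamp plunger at half travel

## Robot

A 7-joint arm with a two-finger parallel gripper is mounted at the origin on the work surface. World frame = base frame: x ahead of the robot, y to its left, z up, the work surface at z = 0. Lengths are in m, angles in rad, forces in N, time in s.
With the tool pointing down it reaches from about 0.4 to 0.875 m from the base axis. Payload 19.3 kg.
Tool frame: the origin (TCP) lies midway between the tips of the shut fingers; the grasp point (between the pads) lies 19 mm behind it; z points along the fingers, y is the line along which they close (so a half turn about z gives the same grasp; the last joint's range is limited). The gripper opens to 85 mm and grips with 20 to 120 N. Pads are 22 mm wide; open, the fingers measure 114 mm over their backs; the gripper's body (76 mm by 85 mm) begins 54 mm behind the grasp point. The pads swing forward as they close: fully open they stand 13 mm farther back than shut.
Start: joints at [1.179, 0.521, -0.036, 1.599, 0.021, 1.021, -0.113], TCP at [0.198, -0.593, 0.205] pointing down, gripper open.
Joint ranges: [-2.91, 2.91], [-0.3, 2.13], [-1.5, 1.42], [0.17, 2.43], [-1.26, 4.41], [0.16, 1.93], [-2.52, 2.52]. Speed limits (rad/s): [1.89, 1.89, 2.39, 2.39, 3.01, 3.01, 3.01].

## Interface

Orientations are given as [roll, pitch, yaw] about the fixed x, y, z axes, in that order (R = Rz(yaw) Ry(pitch) Rx(roll)).
In Python, from workcell import bot, vision gives the robot as it stands (bot), with the cameras (vision).
- The arm moves only by the shell command python3 nudge.py FILE [FORCE], which reads ROWS from the file FILE. ROWS is a JSON list of rows, 1 to 5 of them, each written [opening, [dx, dy, dz], [rx, ry, rz]]: the finger opening in m, then dx, dy, dz in m, then a rotation vector rx, ry, rz in rad; each row is the pose to reach, as a shift and turn from the pose commanded when the command began, along the tool's axes at that moment; what a row does not reach only later rows make up. A row lasts 1/8 s, in which the tool goes at most 0.0625 m and 0.188 rad, less where a joint would pass 70% of its speed; a pose out of reach is approached as far as the arm can. The fingers move at their own pace and stop on an object; FORCE is the grip in N (left out, the last holds). Time passes only in rows, so rows that do not move let the fingers close. It prints the time, the measured TCP pose, the force, the opening and the grip force at its end. Input that does not fit is refused with a message, and nothing moves.
- bot.observe(): the state, without advancing time (a new reading comes with each control period).
- vision.grab_frame(name): name is "scene" or "top"; returns the picture (420x560x3 uint8, blue, green, red); there is no depth.
- vision.calibration(name): a dict with "vfov" (degrees; the focal length in pixels is half the picture's height over the tangent of half this angle, whatever the lens; pixels are square), "cx", "cy" (the principal point, pixels), "dist_coeffs" ([k1, k2, p1, p2, k3] as OpenCV has them; the pictures are not rectified), "eye" and "attitude" of the camera in the world. Camera axes: x right, y down, z forward; pixel columns grow to the right and rows downward; lengths in m; the calibration is good to about 2 mm. A picture is of the moment at which its call begins. calibration takes no time and is no camera call.
- bot.job_done(): hands the job in; it is judged then, once.
The state is a dict: "clock": time; "qpos": joint angles; "qd": joint speeds; "joint_efforts": joint torques, N m; "position": TCP position; "tool_rot": TCP orientation; "force": force on the tool from outside, world axes, zero at the start; "moment": the same for the moment, N m; "grip_width": finger opening in m; "finger_force": force on a finger pad.
Only numpy, scipy, OpenCV 4.12 (cv2) and the standard library are available. Lean on these libraries where they do the work, as an engineer would, in place of code of your own. Each camera call takes 0.05 s, during which the arm holds its last target. There are 200 camera calls.

## Task

Get the cracked bulla ready for reading: turn the loupe stand's focus knob clockwise until its white pointer meets the red index mark, then press the yellow-capped spring plunger of the blue lamp switch to half its travel, so that the steel collar's rim lies in the green band of the stem. Keep holding it steadily there and finish while still holding it: the plunger must never go right down, because that trips the lamp. Do not touch the clamp with the bulla, and leave the two wax seals, the mallet and the tin where they lie.

Things in the scene. Friction and masses are not known exactly. Their poses are not given: they have to be found in the camera images.
- stand: pewter loupe stand, fixed; base plate 120 x 320 x 30 mm high. Origin on the work surface under the axis of the focus knob; z up. The plate spans x -60..60, y -65..255 mm in its own axes. A column (x 45, y 125) and a lens ring (centre x 0, y 195, radius 39) rise to 150 mm above the work surface; under the lens sits the bulla clamp
- focus_knob (a joint): angle of the focus knob in rad, growing clockwise seen from above, range 0 to 2.4. At 0 the white pointer points along the stand's +x axis; it meets the red index mark at 1.50. It starts between 0.1 and 0.7 and stays where it is left (friction 0.05 N m)
- knob_grip (a point): on the knob's vertical axis, 66 mm above the work surface, the height at which to hold the knob. The knob is black: a disc 60 mm across whose top is 43 mm above the work surface, and on it an upright bar 52 mm long, 14 mm thick, from 43 to 75 mm high. The bar and the white pointer line lie along this point's x axis, the pointer at the +x end; the point turns with the knob
- index_mark (a point): centre of the red index mark, a 17 x 5 mm radial stroke on the dark dial of the stand, 40 mm from the knob's axis, 1.50 rad clockwise of the stand's +x; the other strokes of the dial, 0.3 rad apart, are white
- bulla_clamp: black cast-iron screw clamp, fixed on the stand under the lens, 115 x 40 x 40 mm, gripping a clay bulla 47 mm across with a dark crack. Origin under its centre, 30 mm above the work surface. Not to be touched
- hold_switch: lamp switch, fixed: blue housing 90 x 90 x 45 mm high with a steel collar 48 mm across whose rim is 52 mm above the work surface. Origin on the work surface under the plunger's axis; z up
- plunger (a joint): travel of the spring plunger in m, 0 released, growing as it is pushed straight down, 0.024 fully down. Half travel is 0.012. The stem (28 mm across) is white for the first 8 mm of travel, green from 8 to 16 mm, red beyond, as read at the collar's rim. The spring takes about 3 N to start, 6 N at half travel and 10 N fully down, and pushes the plunger back up when let go
- plunger_top (a point): centre of the top of the yellow plunger cap, a disc 52 mm across and 13 mm thick; 91 mm above the work surface when released, moves down with the plunger
- seal1: green wax seal disc, 48 mm across, 9 mm thick, loose; origin under its centre. Leave alone
- seal2: second green wax seal disc, the same size, loose; origin under its centre. Leave alone
- mallet: boxwood mallet, loose; head 50 x 85 x 46 mm with the origin under the head's centre, round handle 23 mm thick reaching 190 mm along its -x. Leave alone
- tin: dented copper specimen tin, loose, 72 mm across, 51 mm high plus a small brass lid knob (8 mm); origin under its centre. Leave alone

How it is judged:
On the way, in this order (a step that is already met when the one before it is completed fails the run):
1. the focus knob's pointer stands at the red index mark (value of joint focus_knob between 1.38 and 1.62 rad and velocity of joint focus_knob between -0.1 and 0.1 rad/s), for 0.3 s.
2. the plunger is pressed into the green band (value of joint plunger between 0.008 and 0.016 m), for 0.2 s.
At the end, for the whole second after the job is handed in: The knob stands within 0.12 rad of the red index mark (1.38 to 1.62 rad), and the robot itself is still pressing the plunger (over 2 N), steady at 8 to 16 mm of travel, through the last second (all of step 2 and value of joint focus_knob between 1.38 and 1.62 rad and velocity of joint plunger between -0.01 and 0.01 m/s and contact force between any of the fingers, the arm and hold_switch above 2 N); the arm keeps its last pose, push and grip.
It fails at once if the plunger is pushed right down (beyond 21 mm) and trips the lamp (value of joint plunger above 0.021 m).
It fails at once if the clamp with the bulla is touched (over 0.5 N) (contact force between any of the fingers, the arm and bulla_clamp above 0.5 N).
It fails at once if a seal, the mallet or the tin is moved by more than 15 mm (distance of any of seal1, seal2, mallet, tin from where it was at the start of the episode above 0.015 m).
It also fails if it takes over 48 s, if anything falls off the work surface, if the arm or the gripper's body presses on something with over 40 N, if the wrist force passes 120 N, or if a joint passes its speed limit or range.

## Working session

There is one attempt and no reset: what is moved stays moved. The work goes in short steps, Python scripts to look and compute and a shell command to move; the robot and the scene stay as the last step left them, time stands still between calls to the robot, and variables do not carry over. Pictures are saved under pics/ and viewed, at most 10 in all, crops included, and the job is handed in when it is done.

```bash
ls; mkdir -p pics
python3 - <<'E'
from workcell import bot, vision
import cv2
for n in("scene","top"):
    cv2.imwrite(f"pics/{n}0.png",vision.grab_frame(n)); print(n,vision.calibration(n))
print(bot.observe())
E
```

```text
nudge.py
pics
workcell.py
scene {'vfov': 48.700023991438194, 'cx': 280.5855307375556, 'cy': 211.91019306682114, 'dist_coeffs': array([-0.1302205,  0.       ,  0.       ,  0.       ,  0.       ]), 'eye': array([ 1.12844136, -0.62347006,  0.78664842]), 'attitude': array([-2.26942148, -0.00670558,  0.80156838])}
top {'vfov': 51.88565031155003, 'cx': 277.19327763086466, 'cy': 212.32817607871579, 'dist_coeffs': array([0.0089397, 0.       , 0.       , 0.       , 0.       ]), 'eye': array([ 0.34765679, -0.0359582 ,  1.20727586]), 'attitude': array([-2.98088367, -0.01374561, -1.54926003])}
{'clock': 0.1, 'qpos': array([ 1.17878103,  0.52197328, -0.03630383,  1.59998163,  0.02117032,
        1.02111912, -0.11280538]), 'qd': array([ 0.00035686, -0.0040405 , -0.00205787,  0.00020955,  0.00041901,
       -0.0007594 ,  0.00064674]), 'joint_efforts': array([ 3.48117770e-03, -9.28490210e+01,  1.98385701e+00, -3.70532799e+01,
        1.81510986e-02,  5.32200298e-03, -1.30880021e-06]), 'position': array([ 0.19752588, -0.59258817,  0.20436084]), 'tool_rot': array([-3.14049707e+00,  6.52227878e-05,  3.21763542e-01]), 'force': array([-0.30183971,  0.00220133,  0.06557253]), 'moment': array([ 0.02477511,  0.01943892, -0.02665693]), 'finger_force': 0.0, 'grip_width': 0.08563349543113233}
```

View pics/top0.png

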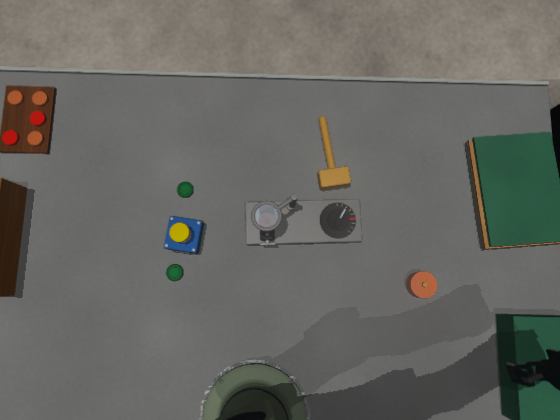

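View pics/scene0.png

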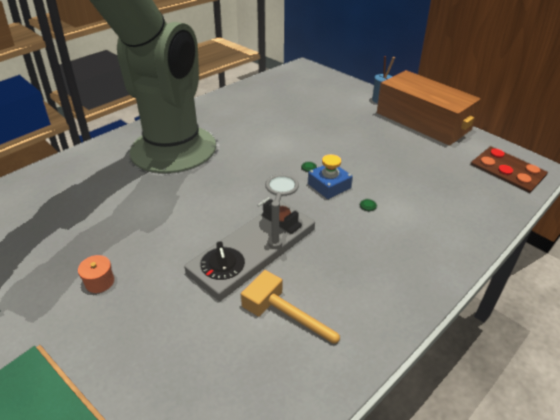

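The top view shows the knob at about (338,219), the lens near (267,215), the yellow cap at (180,233), the tin at (423,285) and the mallet head at (335,178). The red mark is on the image-right side of the dial, at about (352,218).

```bash
cat > h.py <<'E'
import numpy as np, cv2
from scipy.spatial.transform import Rotation as R
from workcell import bot, vision
def ray(n,uv):
    c=vision.calibration(n); f=210/np.tan(np.radians(c["vfov"]/2))
    K=np.array([[f,0,c["cx"]],[0,f,c["cy"]],[0,0,1]])
    p=cv2.undistortPoints(np.array(uv,float).reshape(-1,1,2),K,c["dist_coeffs"])[:,0]
    return c["eye"],np.c_[p,np.ones(len(p))]@R.from_euler("xyz",c["attitude"]).as_matrix().T
def plane(n,uv,z):
    e,d=ray(n,uv); return e+d*((z-e[2])/d[:,2])[:,None]
def pix(n,P):
    c=vision.calibration(n); f=210/np.tan(np.radians(c["vfov"]/2))
    K=np.array([[f,0,c["cx"]],[0,f,c["cy"]],[0,0,1]])
    M=R.from_euler("xyz",c["attitude"]).as_matrix().T
    return cv2.projectPoints(np.array(P,float).reshape(-1,1,3),cv2.Rodrigues(M)[0],-M@c["eye"],K,c["dist_coeffs"])[0][:,0]
def cents(im,lo,hi,box):
    x0,y0,x1,y1=box; m=cv2.inRange(cv2.cvtColor(im[y0:y1,x0:x1],cv2.COLOR_BGR2HSV),lo,hi)
    n,_,s,c=cv2.connectedComponentsWithStats(m)
    return [(int(s[i,4]),(c[i]+[x0,y0]).round(2)) for i in range(1,n) if s[i,4]>3]
E
python3 - <<'E'
from h import *
t=vision.grab_frame("top"); s=vision.grab_frame("scene")
print("yel",cents(t,(22,120,120),(35,255,255),(150,200,220,270)),cents(s,(22,120,120),(35,255,255),(310,145,350,180)))
for lo,hi in(((0,120,80),(8,255,255)),((172,120,80),(180,255,255))):
    print("red",cents(t,lo,hi,(315,195,365,245)),cents(s,lo,hi,(190,240,255,290)))
print("dark",cents(t,(0,0,0),(180,255,60),(315,195,365,245)))
a=cv2.resize(t[190:250,310:370],(400,400),interpolation=cv2.INTER_CUBIC)
b=cv2.resize(s[230:290,190:250],(400,400),interpolation=cv2.INTER_CUBIC)
cv2.imwrite("pics/k.png",np.hstack([a,b]))
# plate outline
print("green",cents(t,(50,100,30),(85,255,255),(150,170,220,290)))
E
```

```text
yel [(295, array([179.02, 231.95]))] [(145, array([331.37, 159.49]))]
red [(13, array([351.77, 218.46]))] [(33, array([209.52, 271.91]))]
red [] []
dark [(598, array([333.03, 220.54]))]
green [(187, array([184.92, 189.12])), (212, array([174.31, 272.02]))]
```

View pics/k.png

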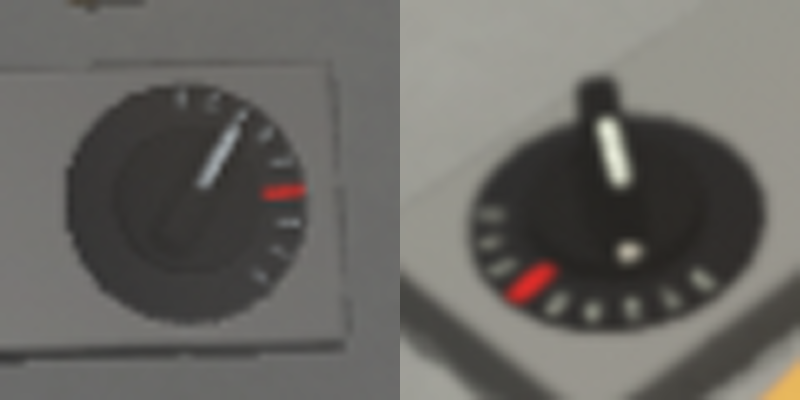

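The crop shows the dial centre at about crop (187,203), i.e. px (338,220). The white pointer runs from (203,186) to (243,113) in the crop, between the 2nd and 3rd strokes. The red mark is at (285,193), on the image right.

Run:
```python
from h import *
im={n:vision.grab_frame(n) for n in("top","scene")}
C={}
for n,b in(("top",(312,196,362,246)),("scene",(188,240,258,290))):
    g=cv2.cvtColor(im[n],cv2.COLOR_BGR2GRAY)[b[1]:b[3],b[0]:b[2]]
    th,m=cv2.threshold(g,0,255,cv2.THRESH_BINARY_INV+cv2.THRESH_OTSU)
    m=cv2.morphologyEx(m,cv2.MORPH_CLOSE,np.ones((5,5)))
    if n=="scene": m=cv2.morphologyEx(m,cv2.MORPH_OPEN,np.ones((11,11)))
    ct=max(cv2.findContours(m,0,1)[0],key=cv2.contourArea)
    pts=plane(n,ct[:,0]+np.array(b[:2]),.031)[:,:2].astype(np.float32)
    c,r=cv2.minEnclosingCircle(pts); e=cv2.fitEllipse(pts); print(n,th,c,r,e); C[n]=np.array(e[0])
rt=plane("top",[[351.77,218.46]],.031)[0]; rs=plane("scene",[[209.52,271.91]],.031)[0]
print("red",rt,rs)
for n,r in(("top",rt),("scene",rs)):
    v=r[:2]-C[n]; print("ang red",np.arctan2(v[1],v[0]),np.hypot(*v))
w=cents(im["top"],(0,0,150),(180,80,255),(330,200,350,225)); print(w)
p=plane("top",310+(np.array([[203,186],[243,113]])+.5)/6.667-.5+[[0,-120]],.075)
print("pointer",p, np.arctan2(*(p[1]-p[0])[[1,0]]))
p=plane("scene",190+(np.array([[205,120],[222,185]])+.5)/6.667-.5+[[0,40]],.075);print("sc ptr",p,np.arctan2(*(p[0]-p[1])[[1,0]]))
print("plate ang top",[ (lambda q:np.arctan2(*(q[0]-q[1])[[0,1]]))(plane("top",q,.03)) for q in([[246,202],[360,199.5]],[[246,244],[361,242]])])
print("cap",plane("top",[[179.02,231.95]],.090),plane("scene",[[331.37,159.49]],.087))
print("tin",plane("top",[[423,285]],.05),"mallet",plane("top",[[335,178]],.046))
```

```text
top 85.0 (0.4941028356552124, -0.20884931087493896) 0.07739590108394623 ((0.5042467713356018, -0.2123952955007553), (0.11804955452680588, 0.13325075805187225), 26.958616256713867)
scene 104.0 (0.5358620285987854, -0.20879539847373962) 0.06526099145412445 ((0.5274389982223511, -0.212118461728096), (0.09320132434368134, 0.12016808986663818), 84.51521301269531)
red [ 0.52641025 -0.25421046  0.031     ] [ 0.5252212  -0.25014321  0.031     ]
ang red -1.0834107744331147 0.047325762473828734
ang red -1.6290554291679775 0.03808936955749741
[(7, array([342.43, 213.  ]))]
pointer [[ 0.52163594 -0.21479442  0.075     ]
 [ 0.55156972 -0.2308821   0.075     ]] -0.4931510642690768
sc ptr [[ 0.51924067 -0.21054375  0.075     ]
 [ 0.5463895  -0.22517439  0.075     ]] 2.647307508679972
plate ang top [np.float64(-0.046398939196663956), np.float64(-0.040247065453816726)]
cap [[0.47148176 0.20607236 0.09      ]] [[0.46920515 0.2137623  0.087     ]]
tin [[ 0.34950094 -0.43877801  0.05      ]] mallet [[ 0.63618966 -0.20564854  0.046     ]]
```

```bash
cat > to.py <<'E'
import sys; from h import *
# shift and turn, tool axes, to a tool-down pose x y z yaw
x,y,z,yaw=map(float,sys.argv[1:5]); o=bot.observe()
T=R.from_euler("xyz",o["tool_rot"]); G=R.from_euler("xyz",[np.pi,0,yaw])
print(round(o["clock"],2),"d",(T.inv().apply(np.array([x,y,z])-o["position"])).round(4),"rot",(T.inv()*G).as_rotvec().round(3),"yaw",o["tool_rot"].round(3),"q7",o["qpos"][6].round(2),"F",o["force"].round(1))
E
echo '[[0.085, [0.043, -0.026, 0], [0, 0, -0.188]], [0.085, [0.085, -0.052, 0], [0, 0, -0.376]], [0.085, [0.128, -0.077, 0], [0, 0, -0.564]], [0.085, [0.17, -0.103, 0], [0, 0, -0.752]], [0.085, [0.213, -0.129, 0], [0, 0, -0.94]]]' > m.json && python3 nudge.py m.json
python3 to.py 0.521 -0.2135 0.15 2.648
```

```text
clock: 0.92
position: [0.3597, -0.402, 0.2051]
tool_rot: [3.141, 0.0, 1.265]
force: [0.9, -1.0, -0.4]
grip_width: 0.0852
finger_force: 0.0
0.93 d [0.2283 0.0971 0.055 ] rot [-0.     0.    -1.383] yaw [3.141 0.    1.265] q7 0.28 F [ 0.9 -1.  -0.4]
```

```bash
echo '[[0.085, [0.046, 0.019, 0.01], [0, 0, -0.188]], [0.085, [0.092, 0.039, 0.02], [0, 0, -0.376]], [0.085, [0.138, 0.058, 0.03], [0, 0, -0.564]], [0.085, [0.184, 0.078, 0.04], [0, 0, -0.752]], [0.085, [0.228, 0.097, 0.055], [0, 0, -0.94]]]' > m.json && python3 nudge.py m.json
python3 to.py 0.521 -0.2135 0.15 2.648
echo '[[0.085, [0, 0, 0], [0, 0, -0.188]], [0.085, [0, 0, 0], [0, 0, -0.376]], [0.085, [0, 0, 0], [0, 0, -0.443]], [0.085, [0, 0, 0], [0, 0, -0.443]]]' > m.json && python3 nudge.py m.json
python3 to.py 0.521 -0.2135 0.047 2.648
```

```text
clock: 1.55
position: [0.5223, -0.2147, 0.1499]
tool_rot: [3.141, 0.001, 2.203]
force: [0.3, -1.2, 0.5]
grip_width: 0.0849
finger_force: 0.0
1.55 d [ 0.0017 -0.0003 -0.0001] rot [ 0.     0.001 -0.445] yaw [3.141e+00 1.000e-03 2.203e+00] q7 0.6 F [ 0.3 -1.2  0.5]
clock: 2.05
position: [0.5211, -0.216, 0.1498]
tool_rot: [3.141, -0.0, 2.639]
force: [-0.5, 0.5, 0.1]
grip_width: 0.0852
finger_force: 0.0
2.05 d [0.0013 0.0022 0.1028] rot [ 0.    -0.    -0.009] yaw [ 3.141 -0.     2.639] q7 0.98 F [-0.5  0.5  0.1]
```

```bash
echo '[[0.06, [0.001, 0.002, 0.04], [0, 0, 0]], [0.05, [0.001, 0.002, 0.08], [0, 0, 0]], [0.04, [0.001, 0.002, 0.102], [0, 0, 0]], [0.03, [0.001, 0.002, 0.102], [0, 0, 0]]]' > m.json && python3 nudge.py m.json 25
python3 - <<'E'
from h import *
t=vision.grab_frame("top"); s=vision.grab_frame("scene")
a=cv2.resize(t[170:270,290:390],(400,400),interpolation=cv2.INTER_CUBIC)
b=cv2.resize(s[190:290,180:280],(400,400),interpolation=cv2.INTER_CUBIC)
cv2.imwrite("pics/k2.png",np.hstack([a,b]))
E
python3 to.py 0.521 -0.2135 0.047 2.648
```

```text
clock: 2.55
position: [0.5205, -0.2133, 0.0468]
tool_rot: [-3.141, -0.002, 2.638]
force: [0.1, -0.0, 0.3]
grip_width: 0.0301
finger_force: 0.0
2.65 d [ 0.0007 -0.0002  0.0017] rot [ 0.     0.001 -0.009] yaw [3.141e+00 1.000e-03 2.639e+00] q7 0.87 F [-0.2  0.1  1. ]
```

View pics/k2.png

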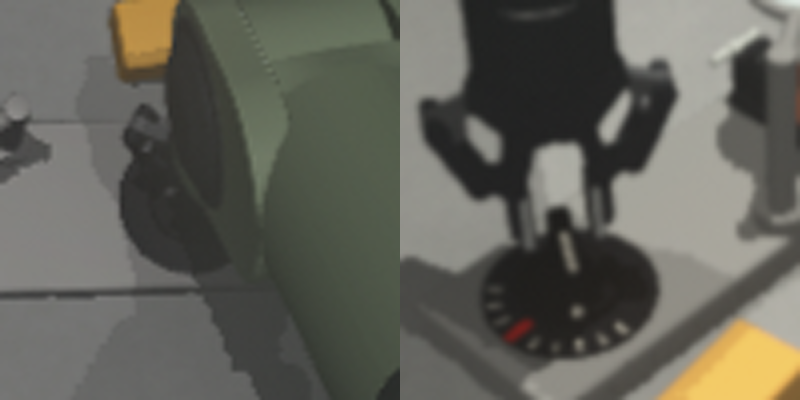

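The fingers straddle the black bar. It sits at scene crop (560,230), midway between the fingers at x 528 and 598. Closing now.

```bash
echo '[[0.012, [0, 0, 0], [0, 0, 0]], [0.01, [0, 0, 0], [0, 0, 0]], [0.01, [0, 0, 0], [0, 0, 0]], [0.01, [0, 0, 0], [0, 0, 0]], [0.01, [0, 0, 0], [0, 0, 0]]]' > m.json && python3 nudge.py m.json 30
python3 to.py 0.521 -0.2135 0.047 1.685
```

```text
clock: 3.28
position: [0.5218, -0.2139, 0.0489]
tool_rot: [3.141, 0.002, 2.639]
force: [-1.8, 0.9, 8.3]
grip_width: 0.0097
finger_force: 4.3
3.27 d [ 0.0009 -0.      0.0019] rot [0.001 0.001 0.954] yaw [3.141e+00 2.000e-03 2.639e+00] q7 0.87 F [-1.8  0.9  8.3]
```

```bash
echo '[[0.01, [0, 0, -0.003], [0, 0, 0]], [0, [0, 0, -0.003], [0, 0, 0]], [0, [0, 0, -0.003], [0, 0, 0]], [0, [0, 0, -0.003], [0, 0, 0]]]' > m.json && python3 nudge.py m.json 40
python3 - <<'E'
from h import *
s=vision.grab_frame("scene")
b=cv2.resize(s[210:290,180:260],(560,560),interpolation=cv2.INTER_CUBIC)
cv2.imwrite("pics/k3.png",b)
E
python3 to.py 0.521 -0.2135 0.047 1.685
```

```text
clock: 3.78
position: [0.5211, -0.2136, 0.0508]
tool_rot: [-3.142, -0.0, 2.64]
force: [-0.2, 0.2, 0.2]
grip_width: 0.0001
finger_force: 0.0
3.83 d [0.0002 0.0001 0.0038] rot [-0.    -0.     0.955] yaw [ 3.142 -0.     2.64 ] q7 0.88 F [ 0.2  0.6 -0.8]
```

View pics/k3.png

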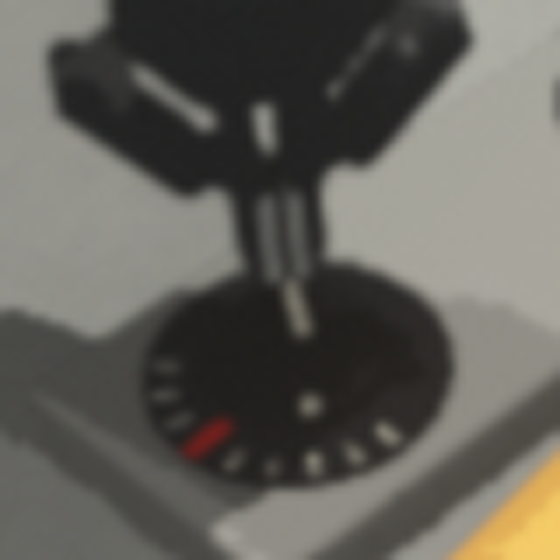

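Run:
```python
from h import *
P=[[.5211,-.2136,z] for z in(.0508,.043,.031,.075)]
print(pix("scene",P),pix("top",P))
yaw=-.494
for c in((.521,-.2135),):
  for r,z in((26,.075),(-26,.075),(0,.075),(26,.043),(30,.043),(40,.031)):
    p=[c[0]+r/1e3*np.cos(yaw),c[1]+r/1e3*np.sin(yaw),z]; q=pix("scene",[p])[0]; print(r,z,"scene k.png",((q-[190,230])*6.667).round(), "top k.png",((pix("top",[p])[0]-[310,190])*6.667).round())
def tri(a,b):
    e1,d1=ray("top",[a]);e2,d2=ray("scene",[b]);d1,d2=d1[0],d2[0]
    s=np.linalg.lstsq(np.c_[d1,-d2],e2-e1,rcond=None)[0]; p,q=e1+s[0]*d1,e2+s[1]*d2; print((p+q)/2,np.linalg.norm(p-q))
k=lambda x,y,ox,oy:(ox+(x+.5)/6.667-.5,oy+(y+.5)/6.667-.5)
tri(k(203,186,310,190),k(205,120,190,230)); tri(k(243,113,310,190),k(222,185,190,230))
tri((351.77,218.46),(209.52,271.91))
```

```text
[[220.62682251 256.47158853]
 [220.90238576 258.93012863]
 [221.32185802 262.66424395]
 [219.75703279 248.68264963]] [[338.1794877  218.98120096]
 [337.74176665 219.39483515]
 [337.0794111  220.02074691]
 [339.57496389 217.6625298 ]]
26 0.075 scene k.png [213. 179.] top k.png [228. 129.]
-26 0.075 scene k.png [185.  71.] top k.png [166. 241.]
0 0.075 scene k.png [198. 124.] top k.png [197. 185.]
26 0.043 scene k.png [220. 248.] top k.png [215. 142.]
30 0.043 scene k.png [222. 256.] top k.png [219. 133.]
40 0.031 scene k.png [231. 303.] top k.png [226. 118.]
[ 0.52167541 -0.21341044  0.0785759 ] 0.0020163914398909724
[ 0.55091818 -0.22920456  0.08111781] 0.0015386348672401223
[ 0.52671491 -0.25259683  0.03390229] 0.0026114731649483323
```

Run:
```python
from h import *
o=[]
for f,n in(("scene0.png",0),("k3.png",1)):
    im=cv2.imread("pics/"+f)
    if n==0: im=cv2.resize(im[235:275,195:245],(500,400),interpolation=cv2.INTER_CUBIC)[:, :400]
    else: im=cv2.resize(im[175:455,105:385],(400,400),interpolation=cv2.INTER_CUBIC)
    o.append((255*(im/255.)**.4).astype(np.uint8))
cv2.imwrite("pics/k4.png",np.hstack(o))
print(bot.observe()["position"],bot.observe()["grip_width"])
```

```text
[ 0.52115394 -0.21364227  0.0508047 ] 0.0003749200382760239
```

View pics/k4.png

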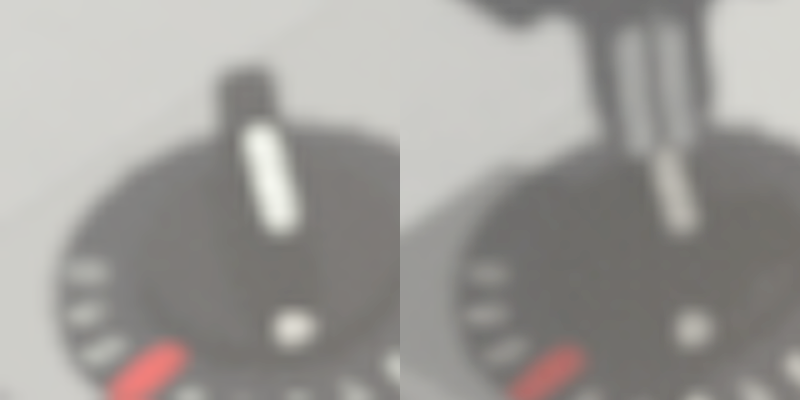

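The fingers have shut fully, and in the picture their tips end on top of the bar at crop (655,155). So the real tips are about 24 mm higher than the reported TCP implies. I'll open, go lower while watching the force, and regrip.

```bash
echo '[[0.04, [0, 0, -0.004], [0, 0, 0]], [0.04, [0, 0, -0.004], [0, 0, 0]], [0.04, [0, 0, 0.004], [0, 0, 0]], [0.04, [0, 0, 0.01], [0, 0, 0]]]' > m.json && python3 nudge.py m.json 40
python3 - <<'E'
from h import *
s=vision.grab_frame("scene")
im=cv2.resize(s[200:280,180:260],(560,560),interpolation=cv2.INTER_CUBIC)
cv2.imwrite("pics/k5.png",(255*(im/255.)**.5).astype(np.uint8))
E
python3 to.py 0.521 -0.2135 0.047 1.685
```

```text
clock: 4.32
position: [0.521, -0.2137, 0.0402]
tool_rot: [-3.141, -0.0, 2.64]
force: [0.4, -0.2, -0.5]
grip_width: 0.0399
finger_force: 0.0
4.38 d [-0.0003  0.0001 -0.0075] rot [-0.001 -0.001  0.955] yaw [-3.141e+00 -1.000e-03  2.640e+00] q7 0.87 F [-1.4  0.6 -0.2]
```

View pics/k5.png

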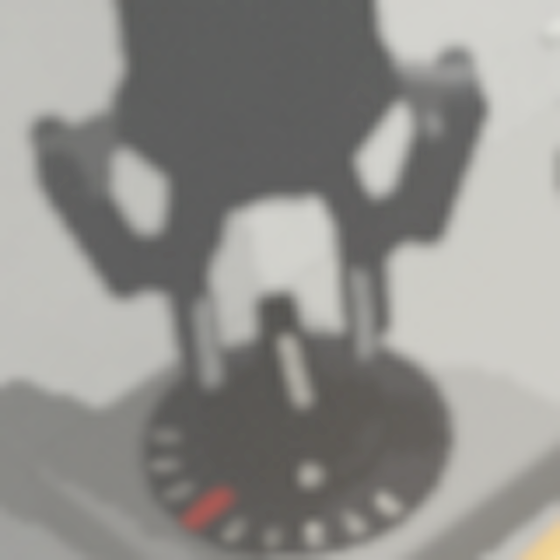

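The fingers now straddle the bar, with tips at (210,385) and (365,360), still well above the disc. I'll go 12 mm lower and close.

```bash
echo '[[0.04, [0, 0, 0.006], [0, 0, 0]], [0.04, [0, 0, 0.011], [0, 0, 0]], [0.04, [0, 0, 0.011], [0, 0, 0]]]' > m.json && python3 nudge.py m.json 40
echo '[[0.0, [0, 0, 0], [0, 0, 0]], [0, [0, 0, 0], [0, 0, 0]], [0, [0, 0, 0], [0, 0, 0]], [0, [0, 0, 0], [0, 0, 0]]]' > m.json && python3 nudge.py m.json 40
python3 to.py 0.521 -0.2135 0.047 1.685
```

```text
clock: 4.75
position: [0.521, -0.2135, 0.0295]
tool_rot: [3.142, -0.001, 2.64]
force: [0.6, 1.2, 0.0]
grip_width: 0.0398
finger_force: 0.0
clock: 5.25
position: [0.5216, -0.2132, 0.0302]
tool_rot: [3.141, 0.0, 2.64]
force: [0.4, 4.8, 5.3]
grip_width: 0.0131
finger_force: 40.6
5.25 d [ 0.0004 -0.0005 -0.0168] rot [0.001 0.    0.955] yaw [3.141 0.    2.64 ] q7 0.86 F [0.4 4.8 5.3]
```

```bash
echo '[[0, [0, 0, 0], [0, 0, 0.1]], [0, [0, 0, 0], [0, 0, 0.2]], [0, [0, 0, 0], [0, 0, 0.3]], [0, [0, 0, 0], [0, 0, 0.4]], [0, [0, 0, 0], [0, 0, 0.5]]]' > m.json && python3 nudge.py m.json 60
echo '[[0, [0, 0, 0], [0, 0, 0.1]], [0, [0, 0, 0], [0, 0, 0.2]], [0, [0, 0, 0], [0, 0, 0.3]], [0, [0, 0, 0], [0, 0, 0.4]], [0, [0, 0, 0], [0, 0, 0.455]]]' > m.json && python3 nudge.py m.json 60
echo '[[0, [0, 0, 0], [0, 0, 0]], [0, [0, 0, 0], [0, 0, 0]], [0, [0, 0, 0], [0, 0, 0]]]' > m.json && python3 nudge.py m.json
python3 to.py 0.521 -0.2135 0.047 1.685
python3 - <<'E'
from h import *
s=vision.grab_frame("scene")
im=cv2.resize(s[200:280,180:260],(560,560),interpolation=cv2.INTER_CUBIC)
cv2.imwrite("pics/k6.png",(255*(im/255.)**.5).astype(np.uint8))
E
```

```text
clock: 5.88
position: [0.5222, -0.2126, 0.0303]
tool_rot: [3.14, 0.0, 2.137]
force: [3.8, 7.5, 3.4]
grip_width: 0.0125
finger_force: 62.3
clock: 6.5
position: [0.523, -0.2123, 0.0303]
tool_rot: [3.138, -0.001, 1.684]
force: [7.1, 8.4, -0.1]
grip_width: 0.0126
finger_force: 61.8
clock: 6.88
position: [0.523, -0.2123, 0.0303]
tool_rot: [3.138, -0.001, 1.686]
force: [7.4, 8.9, 1.1]
grip_width: 0.0129
finger_force: 61.9
6.88 d [-0.001  -0.0021 -0.0167] rot [ 0.003 -0.001  0.001] yaw [ 3.138e+00 -1.000e-03  1.686e+00] q7 0.09 F [7.4 8.9 1.1]
```

View pics/k6.png

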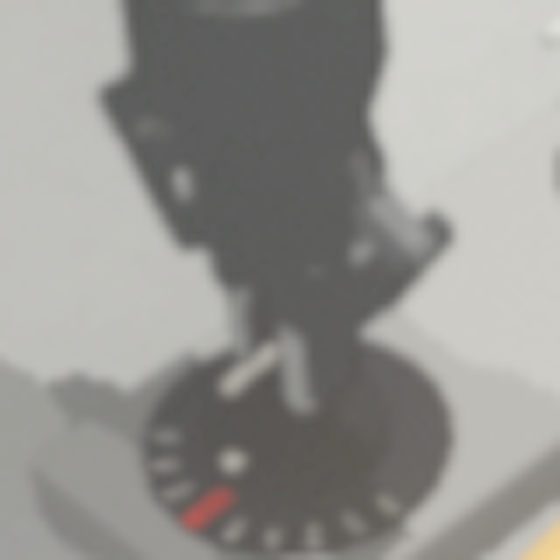

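The knob has turned: the pointer at (275,345)-(225,390) and the pointer dot at (232,460) now aim at the red mark at (210,510). I'll release, rise and check.

```bash
echo '[[0.03, [0, 0, 0], [0, 0, 0]], [0.045, [0, 0, 0], [0, 0, 0]], [0.05, [0, 0, -0.02], [0, 0, 0]], [0.05, [0, 0, -0.08], [0, 0, 0]], [0.05, [0, 0, -0.14], [0, 0, 0]]]' > m.json && python3 nudge.py m.json 40
echo '[[0.03, [0.06, 0, -0.02], [0, 0, 0]], [0.02, [0.12, 0, -0.03], [0, 0, 0]], [0.01, [0.18, 0, -0.03], [0, 0, 0]], [0, [0.22, 0, -0.03], [0, 0, 0]], [0, [0.22, 0, -0.03], [0, 0, 0]]]' > m.json && python3 nudge.py m.json 40
python3 - <<'E'
from h import *
c=np.array([.5220,-.2130])
r=plane("scene",[[209.52,271.91]],.031)[0,:2]-c
a=lambda v:np.arctan2(v[1],v[0]).round(3)
print("red",a(r))
for p in((223.8,267.1),(212.7,265.3)): v=plane("scene",[p],.043)[0,:2]-c; print("dot",a(v),np.hypot(*v))
t=vision.grab_frame("top"); s=vision.grab_frame("scene")
A=cv2.resize(t[190:250,310:370],(400,400),interpolation=cv2.INTER_CUBIC)
b=cv2.resize(s[230:290,190:250],(400,400),interpolation=cv2.INTER_CUBIC)
cv2.imwrite("pics/k7.png",np.hstack([A,b]))
E
```

```text
clock: 7.55
position: [0.5206, -0.2138, 0.1713]
tool_rot: [-3.14, -0.0, 1.684]
force: [0.0, 0.8, 0.7]
grip_width: 0.05
finger_force: 0.0
clock: 8.18
position: [0.4958, 0.0075, 0.2002]
tool_rot: [3.141, -0.0, 1.689]
force: [0.3, -0.6, 0.6]
grip_width: -0.0002
finger_force: 0.0
red -1.484
dot -0.466 0.02572030085523232
dot -1.495 0.02599910607841822
```

View pics/k7.png

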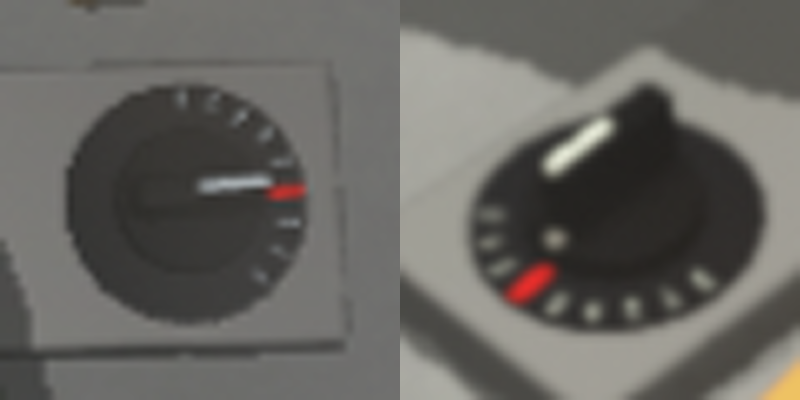

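The top view shows the pointer at (200,187)-(270,182), lined up with the red stroke at (286,193). The plate-edge slope puts the knob at about 1.48 rad, which is good. Next is the plunger.

```bash
python3 to.py 0.470 0.210 0.20 1.685
echo '[[0, [0.05, 0, 0], [0, 0, 0]], [0, [0.1, 0, 0], [0, 0, 0]], [0, [0.15, 0, 0], [0, 0, 0]], [0, [0.204, 0, 0], [0, 0, 0]], [0, [0.204, 0, 0], [0, 0, 0]]]' > m.json && python3 nudge.py m.json 40
python3 to.py 0.470 0.210 0.115 1.685
```

```text
8.28 d [ 2.074e-01 -2.600e-03 -2.000e-04] rot [-0.     0.001 -0.   ] yaw [-3.141e+00  1.000e-03  1.685e+00] q7 -0.22 F [-0.  -0.2 -0.2]
clock: 8.9
position: [0.4727, 0.2102, 0.1998]
tool_rot: [-3.141, -0.001, 1.688]
force: [-0.1, -0.5, -1.0]
grip_width: 0.0001
finger_force: 0.0
8.9 d [ 0.     -0.0026  0.0848] rot [-0.    -0.001  0.003] yaw [-3.141e+00 -1.000e-03  1.688e+00] q7 -0.65 F [-0.1 -0.5 -1. ]
```

```bash
echo '[[0, [0, -0.002, 0.04], [0, 0, 0]], [0, [0, -0.002, 0.08], [0, 0, 0]], [0, [0, -0.002, 0.1], [0, 0, 0]], [0, [0, -0.002, 0.103], [0, 0, 0]], [0, [0, -0.002, 0.103], [0, 0, 0]]]' > m.json && python3 nudge.py m.json 40
echo '[[0, [0, 0, 0.002], [0, 0, 0]], [0, [0, 0, 0.004], [0, 0, 0]], [0, [0, 0, 0.004], [0, 0, 0]]]' > m.json && python3 nudge.py m.json 40
python3 - <<'E'
from h import *
s=vision.grab_frame("scene");print(cents(s,(22,120,120),(35,255,255),(305,140,360,185)))
E
```

```text
clock: 9.52
position: [0.4717, 0.2066, 0.0974]
tool_rot: [3.141, 0.0, 1.683]
force: [0.9, 1.0, 0.2]
grip_width: -0.0002
finger_force: 0.0
clock: 9.9
position: [0.4711, 0.2073, 0.093]
tool_rot: [3.141, 0.0, 1.685]
force: [0.1, 0.0, 0.1]
grip_width: 0.0001
finger_force: 0.0
[(17, array([336.53, 158.12]))]
```

```bash
for i in 1 2 3 4; do echo '[[0, [0, 0, 0.002], [0, 0, 0]], [0, [0, 0, 0.002], [0, 0, 0]]]' > m.json && python3 nudge.py m.json | egrep 'posi|forc'; done
```

```text
position: [0.471, 0.2073, 0.0908]
force: [-0.7, -0.6, -0.5]
finger_force: 0.0
position: [0.4709, 0.2073, 0.0887]
force: [0.1, -0.1, 0.1]
finger_force: 0.0
position: [0.471, 0.2073, 0.0867]
force: [0.1, -0.0, 0.2]
finger_force: 0.0
position: [0.4709, 0.2073, 0.0848]
force: [0.3, 0.4, -0.3]
finger_force: 0.0
```

```bash
echo '[[0, [0, 0, 0.003], [0, 0, 0]], [0, [0, 0, 0.003], [0, 0, 0]]]' > m.json && python3 nudge.py m.json | egrep 'posi|forc'
echo '[[0, [0, 0, 0.003], [0, 0, 0]], [0, [0, 0, 0.003], [0, 0, 0]]]' > m.json && python3 nudge.py m.json | egrep 'posi|forc'
echo '[[0, [0, 0, 0.003], [0, 0, 0]], [0, [0, 0, 0.003], [0, 0, 0]]]' > m.json && python3 nudge.py m.json | egrep 'posi|forc'
```

```text
position: [0.4709, 0.2073, 0.0817]
force: [0.4, -1.1, -0.2]
finger_force: 0.0
position: [0.4709, 0.2073, 0.0787]
force: [0.1, -0.6, -0.1]
finger_force: 0.0
position: [0.4709, 0.2073, 0.0757]
force: [-0.5, -0.3, 0.4]
finger_force: 0.0
```

Run:
```python
from h import *
s=vision.grab_frame("scene");print(cents(s,(22,120,120),(35,255,255),(305,140,360,190)))
b=cv2.resize(s[110:210,280:380],(600,600),interpolation=cv2.INTER_CUBIC)
cv2.imwrite("pics/p1.png",b)
P=bot.observe()["position"]; print(P,pix("scene",[P,P+[0,0,.02],P+[0,0,.027]]))
```

```text
[(7, array([337.43, 158.14]))]
[0.47096668 0.20737699 0.07581192] [[330.01524058 164.06785972]
 [330.55307391 157.92535054]
 [330.74326579 155.74734508]]
```

```bash
echo '[[0, [0, 0, 0.003], [0, 0, 0]], [0, [0, 0, 0.003], [0, 0, 0]]]' > m.json && python3 nudge.py m.json | egrep 'posi|forc'
echo '[[0, [0, 0, 0.003], [0, 0, 0]], [0, [0, 0, 0.003], [0, 0, 0]]]' > m.json && python3 nudge.py m.json | egrep 'posi|forc'
echo '[[0, [0, 0, 0.002], [0, 0, 0]], [0, [0, 0, 0.002], [0, 0, 0]]]' > m.json && python3 nudge.py m.json | egrep 'posi|forc'
```

```text
position: [0.4709, 0.2073, 0.0727]
force: [0.2, 0.1, 0.9]
finger_force: 0.0
position: [0.4709, 0.2073, 0.0697]
force: [-0.0, 0.0, -0.1]
finger_force: 0.0
position: [0.471, 0.2074, 0.0678]
force: [1.0, -0.1, 0.7]
finger_force: 0.0
```

```bash
echo '[[0, [0, 0, 0.002], [0, 0, 0]], [0, [0, 0, 0.002], [0, 0, 0]]]' > m.json && python3 nudge.py m.json | egrep 'posi|forc'
echo '[[0, [0, 0, 0.002], [0, 0, 0]], [0, [0, 0, 0.002], [0, 0, 0]]]' > m.json && python3 nudge.py m.json | egrep 'posi|forc'
python3 - <<'E'
from h import *
s=vision.grab_frame("scene")
b=cv2.resize(s[110:210,280:380],(600,600),interpolation=cv2.INTER_CUBIC)
cv2.imwrite("pics/p2.png",(255*(b/255.)**.6).astype(np.uint8))
E
```

```text
position: [0.4709, 0.2073, 0.0658]
force: [-0.5, -0.3, -0.4]
finger_force: 0.0
position: [0.4711, 0.2074, 0.0639]
force: [-0.4, -0.0, 1.9]
finger_force: 1.3
```

```bash
echo '[[0, [0, 0, 0.002], [0, 0, 0]], [0, [0, 0, 0.002], [0, 0, 0]]]' > m.json && python3 nudge.py m.json | egrep 'posi|forc'
echo '[[0, [0, 0, 0.002], [0, 0, 0]], [0, [0, 0, 0.004], [0, 0, 0]], [0, [0, 0, 0.004], [0, 0, 0]]]' > m.json && python3 nudge.py m.json | egrep 'posi|forc'
echo '[[0, [0, 0, 0.002], [0, 0, 0]], [0, [0, 0, 0.004], [0, 0, 0]], [0, [0, 0, 0.004], [0, 0, 0]]]' > m.json && python3 nudge.py m.json | egrep 'posi|forc'
python3 - <<'E'
from h import *
f=[]
for i in range(8):
    s=vision.grab_frame("scene"); o=bot.observe(); f.append(o["force"][2])
print(np.mean(f),np.std(f),o["position"],o["clock"])
print("green",cents(s,(45,90,40),(85,255,255),(315,155,350,190)))
c=lambda i:cv2.resize(i[130:200,300:370],(400,400),interpolation=cv2.INTER_CUBIC)
a=cv2.imread("pics/scene0.png")
cv2.imwrite("pics/p3.png",(255*(np.hstack([c(a),c(s)])/255.)**.6).astype(np.uint8))
E
```

```text
position: [0.4711, 0.2074, 0.0619]
force: [0.3, 0.5, 2.6]
finger_force: 1.6
position: [0.4711, 0.2074, 0.0578]
force: [1.1, 0.2, 4.0]
finger_force: 2.2
position: [0.4711, 0.2074, 0.0539]
force: [-0.1, 0.9, 5.3]
finger_force: 2.8
5.667267472719669 0.3992028029737884 [0.47109322 0.20741306 0.05394887] 14.45
green []
```

View pics/p3.png

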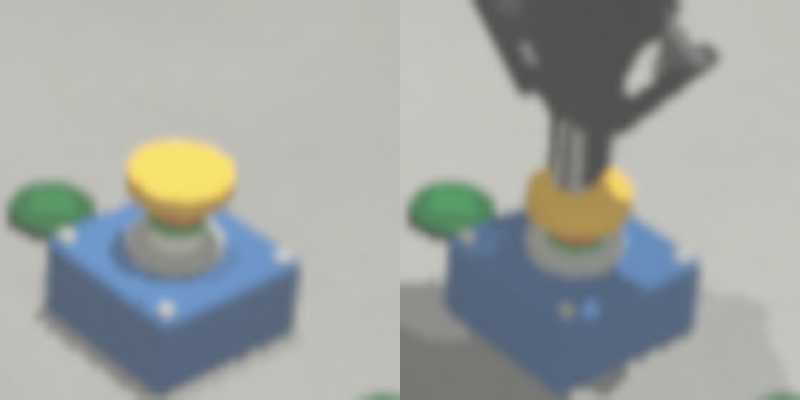

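The right half shows the cap pushed down under the shut fingers, with the stem green at the collar's rim at (585,245). Kinematics and force (5.7 N) both put the travel at about 11 mm, so I'm handing in.

```bash
python3 -c "
from workcell import bot, vision
print(bot.job_done())"
```

```text
the job is handed in; nothing more can be done
None
```

I handed the job in with the knob turned to the red index mark (about 1.48 rad) and the plunger held steadily at about 11 mm of travel, in the green band, under 5.7 N; the verdict was not returned.

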